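# Case the texture roller, then take off only the outer lid

## Task

Slide the texture roller, grip upward, fully home into the bore of its wooden case; then carry the nested lids by the white knob, lower them together gently until the inner lid sits fully down on the case, and let go. Then lift off the blue outer lid alone by its collar, level, until its rim is well clear above the white knob, leaving the inner lid undisturbed (never take the lids apart before that, nor push the other things about). Finish while still holding the blue lid up: do not put it down or let go.

Things in the scene. Friction and masses are not known exactly. Their poses are not given: they have to be found in the camera images.
- case: Round dark wooden case, fixed to the table. Origin: centre of its underside, z up. 92 mm diameter up to a flat shoulder at 46 mm; above it a paler neck, 56 mm diameter (52 at its tapered top), up to 60 mm. In the centre an upright bore, 27 mm diameter, mouth at 60 mm, floor at 6 mm. The inner lid fits over the neck (2 mm play); seated on the shoulder its origin is 46 mm above this one.
- roller: Pale wooden texture roller with terracotta bands, loose, 0.1 kg, standing upright on the table. Origin: centre of its lower end, z up. Body 24 mm diameter, 54 mm long, foot chamfered 2.5 mm; on top an orange grip 16 mm diameter, 24 mm long (78 mm in all). Home in the bore its origin is 6 mm above the case's and only the orange grip stands out; the inner lid covers it.
- inner_lid: White inner lid, 0.2 kg: a cup upside down with an upright knob. Origin: centre of its lower rim, z up. Skirt 66 mm outer, 60 mm inner diameter; top face at 48 mm, hollow 45 mm deep; knob on the axis, 18 mm diameter, from 48 to 101 mm. Starts on the table inside the blue lid: only its lowest 8 mm and the knob's top 28 mm show. Lifted by the knob it carries the blue lid too.
- outer_lid: Blue outer lid, 0.15 kg, loose over the inner lid (2.5 mm play), resting on its top face. Origin: centre of its lower rim, z up; nested, 8 mm above the inner lid's origin. Skirt 77 mm diameter; top plate at 40 to 43 mm; round collar 44 mm diameter from 43 to 65 mm with a 25 mm hole, out of which the knob stands 28 mm. Grip the collar with the knob between the fingers.
- jar_cobalt: Bystander: screw-lid jar with a black lid, 60 mm diameter, 79 mm tall; origin under its centre.
- jar_iron: Bystander: screw-lid jar with a pale lid and a brown-red content, 66 mm diameter, 72 mm tall; origin under its centre.
- jar_rutile: Bystander: screw-lid jar with a white-grey lid, 56 mm diameter, 86 mm tall; origin under its centre.
- tumbler_celadon: Bystander: grey-green ceramic tumbler, 66 mm diameter, 77 mm tall; origin under its centre.
Mind the look-alikes: they are no part of the job. Of the things that look like the roller, the largest one is meant. Leave any orange look-alike of the inner_lid alone.

How it is judged:
By the outcome, as a careful person would: the job done as asked, in the order asked, and still so for the second after the job is handed in, while the arm keeps its last pose, push and grip.
It also fails if it takes over 62 s, if anything falls off the work surface, if the arm or the gripper's body presses on something with over 40 N, if the wrist force passes 120 N, or if a joint passes its speed limit or range.

## Robot

A 7-joint arm with a two-finger parallel gripper is mounted at the origin on a cart in front of the work surface, level with it; the furniture and walls round the work are solid. World frame = base frame: x ahead of the robot, y to its left, z up, the work surface at z = 0. Lengths are in mm, angles in rad, forces in N, time in s.
With the tool pointing down it reaches from about 425 to 975 mm from the base axis. Payload 16.7 kg.
Tool frame: the origin (TCP) lies midway between the tips of the shut fingers; the grasp point (between the pads) lies 19 mm behind it; z points along the fingers, y is the line along which they close (so a half turn about z gives the same grasp; the last joint's range is limited). The gripper opens to 85 mm and grips with 20 to 120 N. Pads are 22 mm wide; open, the fingers measure 114 mm over their backs; the gripper's body (76 mm by 85 mm) begins 54 mm behind the grasp point. The pads swing forward as they close: fully open they stand 13 mm farther back than shut.
Start: joints at [1.02, 0.426, 0.074, 1.606, -0.034, 1.111, -0.067], TCP at [263.321, -621.481, 231.302] pointing down, gripper open.
Joint ranges: [-2.85, 2.85], [-0.5, 2.14], [-1.23, 1.37], [0.21, 2.46], [-1.02, 4.16], [0.16, 2.05], [-2.73, 2.73]. Speed limits (rad/s): [1.89, 1.89, 2.39, 2.39, 3.01, 3.01, 3.01].

## Interface

Orientations are given as a rotation vector (axis times angle).
In Python, from workcell import manip, viewer gives the robot as it stands. The module is installed in compiled form; this text tells all that it offers.
- The arm moves only by the tool send_rows, never from a script. Its argument "moves" is a list of rows, each a list of 7 numbers: the shift along the tool's x, y, z in mm, then the turn, a rotation vector about the tool's x, y, z in degrees, then the opening, from -1 (shut) to 1 (fully open). In form: [[tx, ty, tz, wx, wy, wz, gripper], ...]. A call has 1 to 10 rows; each row is the pose to reach, as a shift and turn from the pose commanded when the call began, along the tool's axes at that moment; what a row does not reach only later rows make up. A row lasts 1/10 s, in which the tool goes at most 50 mm and 8.59 degrees, less where a joint would pass 70% of its speed; a pose out of reach is approached as far as the arm can. A call with a gripper value outside its range is refused whole. The fingers move at their own pace and stop on an object; the grip force is fixed at half the most. Time passes only in rows, so rows that repeat a pose let the fingers close. It gives the time, the measured TCP pose, the force, the opening and the grip force at its end, in the units of the state.
- manip.get_obs(): the state, without advancing time (a new reading comes with each control period).
- viewer.read_camera(name): name is "side" or "top" or "wrist"; returns a dict with "frame" (480x640x3 uint8, blue, green, red), "camera_matrix" (3x3 intrinsics, pixels), "xyz" and "rotation" of the camera in the world; the wrist camera has in their place "T_tool_cam" (4x4, takes a point from camera to tool coordinates, whose origin is the TCP and whose axes are the flange's). Camera axes: x right, y up, looking along -z (the intrinsics and any distortion apply to the point x, -y, -z); pixel columns grow to the right and rows downward; lengths in mm; the calibration is good to about 2 mm. A picture is of the moment at which its call begins: read the wrist's pose just before it. There is no depth.
- manip.finish_job(): hands the job in; it is judged then, once.
The state is a dict: "t": time; "joint_positions": joint angles; "dq": joint speeds; "joint_torque": joint torques, N m; "position": TCP position; "tool_rot": TCP orientation; "wrist_force": force on the tool from outside, world axes, zero at the start; "wrist_torque": the same for the moment, N m; "opening": finger opening in mm; "grip_force": force on a finger pad.
Only numpy, scipy, OpenCV 4.12 (cv2) and the standard library are available. Lean on these libraries where they do the work, as an engineer would, in place of code of your own. Each camera call takes 0.05 s, during which the arm holds its last target. There are 200 camera calls.

## Working session

There is one attempt and no reset: what is moved stays moved. The work goes in short steps, Python scripts to look and compute and a tool call to move; the robot and the scene stay as the last step left them, time stands still between calls to the robot, and variables do not carry over. Pictures are saved under pics/ and viewed, at most 10 in all, crops included, and the job is handed in when it is done.

Besides the shell and the picture viewer there is one more tool, called after "Request:" in YAML: its name, and indented under it one key for each argument. send_rows: Moves the arm, as the interface text tells. Its arguments: {"type":"object","properties":{"moves":{"type":"array","items":{"type":"array","items":{"type":"number"}}}},"required":["moves"]}

```bash
mkdir -p pics; python3 - <<'E'
from workcell import manip, viewer
import cv2,json,pickle
o=manip.get_obs(); print(o)
for n in("side","top"):
    c=viewer.read_camera(n); cv2.imwrite(f"pics/{n}0.png",c["frame"]); pickle.dump(c,open(f"{n}0.pkl","wb"))
    print(n,{k:(v.tolist() if hasattr(v,'tolist') else v) for k,v in c.items() if k!="frame"})
c=viewer.read_camera("wrist"); print({k:v for k,v in c.items() if k!="frame"})
E
```

```text
{'t': 0.0, 'joint_positions': array([ 1.0204999 ,  0.42672903,  0.07387199,  1.60660957, -0.03413727,
        1.11080321, -0.06709852]), 'dq': array([-0.00117601,  0.00034634,  0.00021607,  0.00105207,  0.00076105,
       -0.00015932,  0.00258051]), 'joint_torque': array([-1.24588478e-03, -9.49808979e+01,  3.75989020e+00, -4.63502204e+01,
        1.90921314e-02,  1.01233221e-02, -5.10083521e-05]), 'position': array([ 263.16349174, -621.14095431,  230.61207445]), 'tool_rot': array([-3.07751936e+00, -6.25014218e-01,  5.10789917e-04]), 'wrist_force': array([ 0.19220414, -0.40165911, -0.29152235]), 'wrist_torque': array([-0.01950926, -0.00377721,  0.06343853]), 'grip_force': 0.0, 'opening': 85.74449107411101}
side {'camera_matrix': [[446.8962604376024, 0.0, 319.21267138232764], [0.0, 446.8962604376024, 243.65202748932467], [0.0, 0.0, 1.0]], 'xyz': [387.10891217487244, -390.34683710976645, 514.1428936557725], 'rotation': [0.9452855803142295, -0.14919600837068758, -0.2736531331316037]}
top {'camera_matrix': [[436.17301088707893, 0.0, 313.01319782185516], [0.0, 436.17301088707893, 234.87208174028368], [0.0, 0.0, 1.0]], 'xyz': [471.7439457362447, 267.8614189992312, 920.7455516167655], 'rotation': [0.07174760148078285, -0.08730327621246763, -1.5839061171059026]}
{'camera_matrix': array([[343.67923919,   0.        , 325.06239224],
       [  0.        , 343.67923919, 240.34664606],
       [  0.        ,   0.        ,   1.        ]]), 'T_tool_cam': array([[ 5.38847516e-04,  9.57434360e-01,  2.88650577e-01,
         7.36331932e+01],
       [ 9.99999797e-01, -6.14421139e-04,  1.71212213e-04,
         1.24656391e+00],
       [ 3.41277472e-04,  2.88650426e-01, -9.57434497e-01,
        -1.42087435e+02],
       [ 0.00000000e+00,  0.00000000e+00,  0.00000000e+00,
         1.00000000e+00]])}
```

View pics/top0.png

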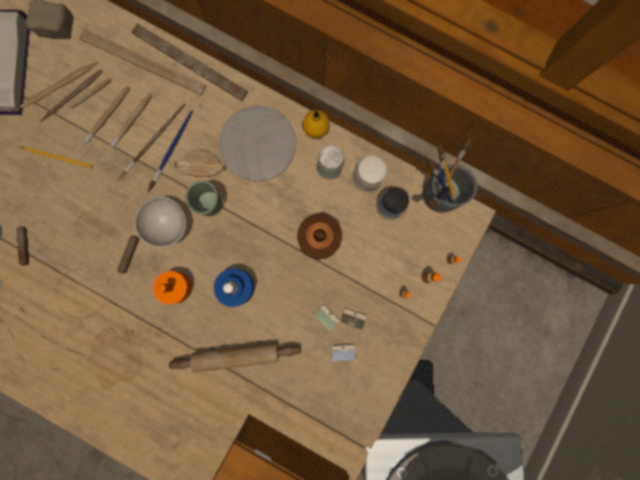

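View pics/side0.png

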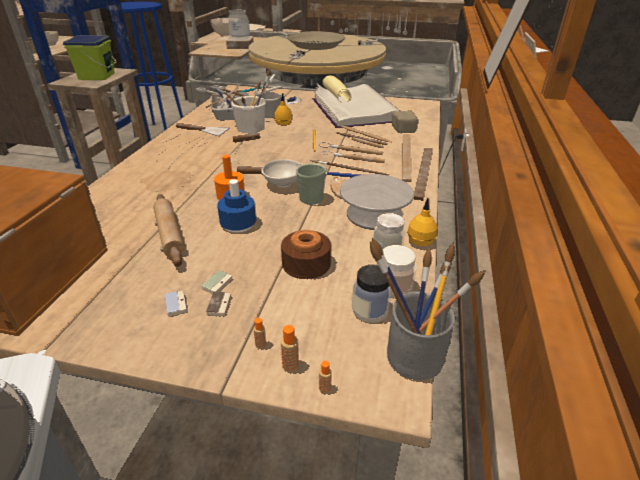

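Top view: case (320,236), nested lids (233,287), large roller (432,277) between two smaller ones. Side view: roller (289,348), lids (237,210), case (306,253).

```bash
cat > h.py <<'E'
import numpy as np,cv2,pickle
from scipy.spatial.transform import Rotation as R
def pose(c,obs=None):
    if "T_tool_cam" in c:
        T=np.eye(4);T[:3,:3]=R.from_rotvec(obs["tool_rot"]).as_matrix();T[:3,3]=obs["position"]
        T=T@c["T_tool_cam"];return T[:3,:3],T[:3,3]
    return R.from_rotvec(c["rotation"]).as_matrix(),np.array(c["xyz"])
def onz(c,px,z,obs=None):
    Rm,p=pose(c,obs);K=c["camera_matrix"]
    d=np.linalg.inv(K)@[px[0],px[1],1];d=Rm@(d*[1,-1,-1])
    return (p+d*(z-p[2])/d[2]).round(1)
def proj(c,P,obs=None):
    Rm,p=pose(c,obs);q=(np.atleast_2d(P)-p)@Rm*[1,-1,-1];q=q@np.array(c["camera_matrix"]).T
    return q[:,:2]/q[:,2:]
def circ(c,xyz,r,obs=None,n=60):
    a=np.linspace(0,2*np.pi,n);return proj(c,np.c_[xyz[0]+r*np.cos(a),xyz[1]+r*np.sin(a),0*a+xyz[2]],obs)
def draw(im,c,xyz,r,col,obs=None):
    cv2.polylines(im,[(circ(c,xyz,r,obs)*8).round().astype(int).reshape(-1,1,2)],True,col,1,cv2.LINE_AA,3)
def tool(obs,w):  # world vector in tool axes
    return R.from_rotvec(obs["tool_rot"]).as_matrix().T@np.array(w)
E
python3 - <<'E'
from h import *
t=pickle.load(open("top0.pkl","rb"));s=pickle.load(open("side0.pkl","rb"))
for n,a,za,b,zb in(("case",(320,236),60,(306,238),60),("lids",(229,288),101,(235,183),101),("roller",(436,277),78,(289,328),78),("r1",(407,293),45,(259,320),45),("r3",(457,259),45,(325,364),45),
 ("cobalt",(396,201),79,(373,276),79),("iron",(371,172),72,(399,255),72)):
    print(n,onz(t,a,za),onz(s,b,zb))
print(onz(t,(320,445),0),onz(t,(495,210),0),onz(t,(365,445),0))
E
```

```text
case [556.5 244.9  60. ] [561.7 243.7  60. ]
lids [457.6 417.1 101. ] [463.9 409.9 101. ]
roller [472.2  23.   78. ] [475.7  22.1  78. ]
r1 [441.3  72.8  45. ] [444.4  81.5  45. ]
r3 [507.6 -30.6  45. ] [512.  -23.1  45. ]
cobalt [621.4  95.3  79. ] [624.7  89.5  79. ]
iron [681.7 141.7  72. ] [691.  135.3  72. ]
[137.6 250.3   0. ] [ 613.1 -132.6    0. ] [135.9 159.2   0. ]
```

Request:
send_rows:
  moves:
    - [445, -511, 0, 0, 0, -100, 1]
    - [445, -511, 0, 0, 0, -100, 1]
    - [445, -511, 0, 0, 0, -100, 1]
    - [445, -511, 0, 0, 0, -100, 1]
    - [445, -511, 0, 0, 0, -100, 1]
    - [445, -511, 0, 0, 0, -100, 1]
    - [445, -511, 0, 0, 0, -100, 1]
    - [445, -511, 0, 0, 0, -100, 1]
    - [445, -511, 0, 0, 0, -100, 1]
    - [445, -511, 0, 0, 0, -100, 1]

```text
t: 1.15
position: [418.7, -144.3, 231.5]
tool_rot: [1.819, 2.561, -0.0]
wrist_force: [1.1, -0.1, -0.4]
opening: 85.6
grip_force: 0.0
```

Request:
send_rows:
  moves:
    - [140, 107, 0, 0, 0, -14, 1]
    - [140, 107, 0, 0, 0, -14, 1]
    - [140, 107, 0, 0, 0, -14, 1]
    - [140, 107, 0, 0, 0, -14, 1]
    - [140, 107, 0, 0, 0, -14, 1]
    - [140, 107, 0, 0, 0, -14, 1]
    - [140, 107, 0, 0, 0, -14, 1]
    - [140, 107, 0, 0, 0, -14, 1]

```text
t: 1.95
position: [474.2, 19.7, 231.3]
tool_rot: [1.504, 2.758, -0.001]
wrist_force: [-0.2, 0.2, -1.0]
opening: 85.4
grip_force: 0.0
```

```bash
cat > look.py <<'E'
import sys
from h import *
from workcell import manip,viewer
n=sys.argv[1];o=manip.get_obs();c=viewer.read_camera("wrist")
pickle.dump((o,c),open(n+".pkl","wb"))
im=c["frame"].copy()
for a in sys.argv[2:]:   # x,y,z,r circles
    v=list(map(float,a.split(",")));draw(im,c,v[:3],v[3],(255,0,255),o)
cv2.imwrite(f"pics/{n}.png",im)
print(o["position"].round(1),o["tool_rot"].round(3),o["joint_positions"].round(2),o["t"],o["opening"])
E
python3 look.py w1 474,23,78,8 474,23,0,12
```

```text
[474.2  19.7 231.3] [ 1.504e+00  2.758e+00 -1.000e-03] [ 0.39  0.14 -0.61  2.01  0.09  1.02  0.31] 1.95 85.39091698634124
```

View pics/w1.png

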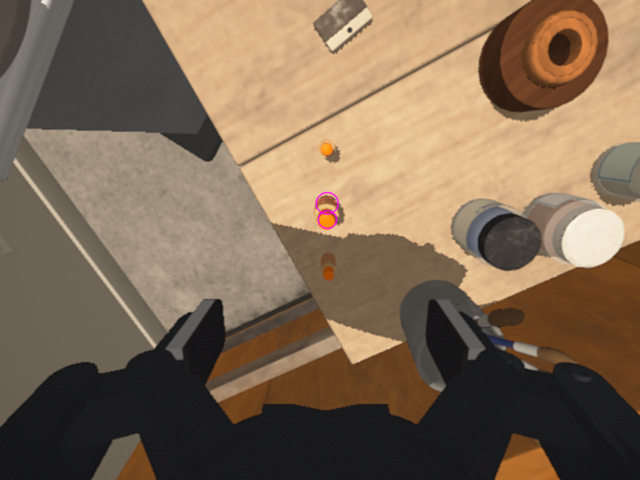

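The overlay fits the roller: orange grip at (327,219) under its predicted circle, smaller look-alikes at (327,148) and (328,270), case bore at (565,45).

```bash
python3 - <<'E'
from h import *
o,c=pickle.load(open("w1.pkl","rb"));f=c["frame"][195:245,300:355].astype(int)
h=cv2.cvtColor(f.astype(np.uint8),cv2.COLOR_BGR2HSV)
m=(h[...,0]<15)&(h[...,1]>215)&(h[...,2]>200)
y,x=np.nonzero(m);print(len(x),x.min()+300,x.max()+300,y.min()+195,y.max()+195)
for z in(66,78):print(onz(c,(x.mean()+300,y.mean()+195),z,o))
print(proj(c,[[474,23,78]],o), onz(c,(565,45),60,o))
print(tool(o,[474-o["position"][0],23-o["position"][1],57-231.3]))
E
```

```text
28 318 334 213 228
[474.3  21.9  66. ]
[472.8  24.2  78. ]
[[327.03654685 219.14965648]] [560.  246.1  60. ]
[  2.90934006   1.66076918 174.29880282]
```

Request:
send_rows:
  moves:
    - [3, 1.5, 40, 0, 0, 0, 1]
    - [3, 1.5, 80, 0, 0, 0, 1]
    - [3, 1.5, 120, 0, 0, 0, 1]
    - [3, 1.5, 150, 0, 0, 0, 1]
    - [3, 1.5, 165, 0, 0, 0, 1]
    - [3, 1.5, 174, 0, 0, 0, 1]
    - [3, 1.5, 174, 0, 0, 0, 1]
    - [3, 1.5, 174, 0, 0, 0, 1]

```text
t: 2.8
position: [474.5, 24.1, 58.0]
tool_rot: [1.501, 2.759, 0.001]
wrist_force: [-0.2, 0.9, 0.8]
opening: 85.2
grip_force: 0.0
```

```bash
python3 look.py w2 473.7,23.5,78,8
```

```text
[474.5  24.1  58. ] [1.501e+00 2.759e+00 1.000e-03] [ 0.27  0.4  -0.53  2.16  0.33  0.66  0.08] 2.8 85.21543871463533
```

View pics/w2.png

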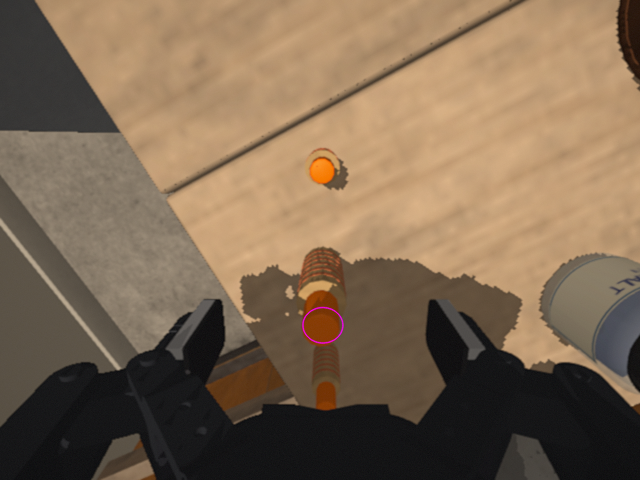

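The grip (322,325) lies between the fingers (223 and 428). Closing.

Request:
send_rows:
  moves:
    - [0, -1, 0, 0, 0, 0, -1]
    - [0, -1, 0, 0, 0, 0, -1]
    - [0, -1, 0, 0, 0, 0, -1]
    - [0, -1, 0, 0, 0, 0, -1]
    - [0, -1, 0, 0, 0, 0, -1]
    - [0, -1, 0, 0, 0, 0, -1]
    - [0, -1, 0, 0, 0, 0, -1]
    - [0, -1, 0, 0, 0, 0, -1]
    - [0, -1, 0, 0, 0, 0, -1]
    - [0, -1, 0, 0, 0, 0, -1]

```text
t: 3.85
position: [473.4, 23.7, 57.6]
tool_rot: [1.501, 2.759, 0.0]
wrist_force: [-0.5, -1.2, 5.1]
opening: 13.8
grip_force: 58.4
```

Request:
send_rows:
  moves:
    - [0, 0, -30, 0, 0, 0, -1]
    - [0, 0, -65, 0, 0, 0, -1]
    - [0, 0, -100, 0, 0, 0, -1]
    - [16, 40, -105, 0, 0, 0, -1]
    - [32, 80, -105, 0, 0, 0, -1]
    - [48, 120, -105, 0, 0, 0, -1]
    - [64, 158, -105, 0, 0, 0, -1]
    - [79, 194, -105, 0, 0, 0, -1]
    - [79, 194, -105, 0, 0, 0, -1]
    - [79, 194, -105, 0, 0, 0, -1]

```text
t: 4.85
position: [592.8, 196.2, 161.6]
tool_rot: [-1.499, -2.76, 0.001]
wrist_force: [-0.3, -0.7, -2.0]
opening: 13.1
grip_force: 59.0
```

```bash
python3 look.py w3 560,245.5,60,13.5 560,245.5,60,26 560,245.5,46,46
```

```text
[592.8 196.2 161.6] [-1.499e+00 -2.760e+00  1.000e-03] [ 0.04  0.48 -0.6   1.76  0.32  1.   -0.11] 4.85 13.111410189162893
```

View pics/w3.png

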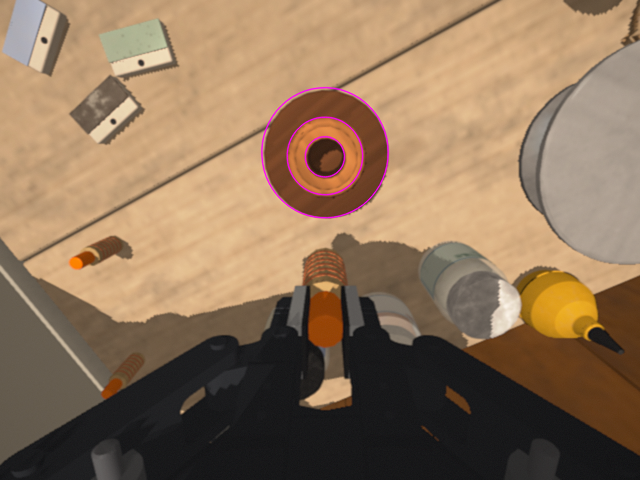

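Request:
send_rows:
  moves:
    - [20, -0.5, 0, 0, 0, 0, -1]
    - [45, -0.5, 5, 0, 0, 0, -1]
    - [59, -0.5, 15, 0, 0, 0, -1]
    - [59, -0.5, 30, 0, 0, 0, -1]
    - [59, -0.5, 36, 0, 0, 0, -1]
    - [59, -0.5, 36, 0, 0, 0, -1]
    - [59, -0.5, 36, 0, 0, 0, -1]

```text
t: 5.6
position: [561.3, 243.6, 126.4]
tool_rot: [1.503, 2.758, -0.0]
wrist_force: [0.3, -1.1, -0.9]
opening: 13.7
grip_force: 59.0
```

```bash
python3 look.py w4 560,245.5,60,13.5 560,245.5,66,12 560,245.5,46,46
python3 - <<'E'
from h import *
o,c=pickle.load(open("w4.pkl","rb"));cv2.imwrite("pics/w4c.png",cv2.resize(cv2.imread("pics/w4.png")[180:380,190:460],None,fx=2.9,fy=2.9))
print(tool(o,[560-o["position"][0],245.5-o["position"][1],0]))
E
```

```text
[561.3 243.6 126.4] [ 1.503  2.758 -0.   ] [-0.05  0.5  -0.6   1.81  0.35  0.93 -0.24] 5.6 13.683084055099934
[ 2.29040399e+00 -1.74586473e-02 -3.59762895e-04]
```

View pics/w4c.png

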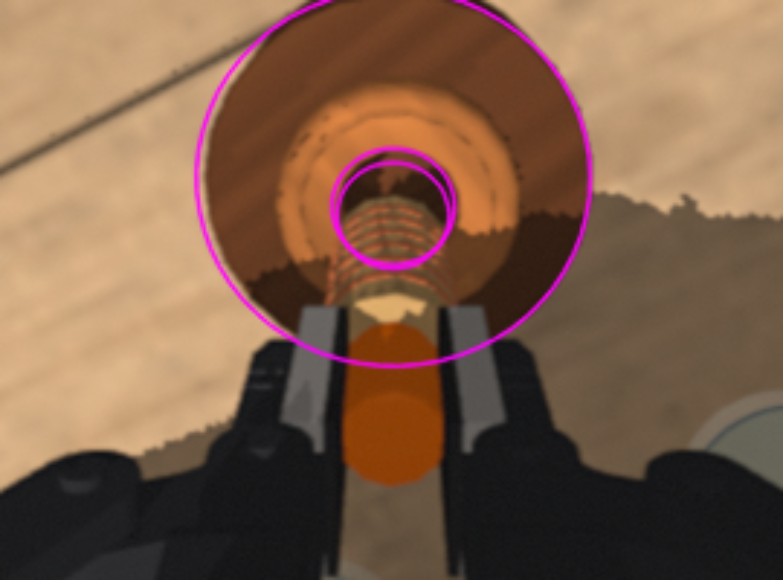

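The roller stands just above the bore, about 2 mm short along tool x (foot's far edge at crop y 197, bore's far edge at 150).

Request:
send_rows:
  moves:
    - [2.3, 0.5, 0, 0, 0, 0, -1]
    - [2.3, 0.5, 4, 0, 0, 0, -1]
    - [2.3, 0.5, 7, 0, 0, 0, -1]
    - [2.3, 0.5, 10, 0, 0, 0, -1]
    - [2.3, 0.5, 12, 0, 0, 0, -1]
    - [2.3, 0.5, 14, 0, 0, 0, -1]
    - [2.3, 0.5, 14, 0, 0, 0, -1]

```text
t: 6.35
position: [559.8, 246.9, 112.0]
tool_rot: [-1.501, -2.759, 0.0]
wrist_force: [-0.5, 0.6, -1.3]
opening: 13.4
grip_force: 59.0
```

Request:
send_rows:
  moves:
    - [0, 0, 5, 0, 0, 0, -1]
    - [0, 0, 10, 0, 0, 0, -1]
    - [0, 0, 15, 0, 0, 0, -1]
    - [0, 0, 20, 0, 0, 0, -1]
    - [0, 0, 25, 0, 0, 0, -1]
    - [0, 0, 25, 0, 0, 0, -1]

```text
t: 6.95
position: [559.6, 246.8, 86.5]
tool_rot: [-1.501, -2.759, 0.001]
wrist_force: [0.9, 0.6, -1.7]
opening: 13.6
grip_force: 58.9
```

Request:
send_rows:
  moves:
    - [0, 0, 5, 0, 0, 0, -1]
    - [0, 0, 10, 0, 0, 0, -1]
    - [0, 0, 15, 0, 0, 0, -1]
    - [0, 0, 18, 0, 0, 0, -1]
    - [0, 0, 20, 0, 0, 0, -1]
    - [0, 0, 21.5, 0, 0, 0, -1]
    - [0, 0, 22, 0, 0, 0, -1]
    - [0, 0, 22, 0, 0, 0, -1]

```text
t: 7.75
position: [559.9, 246.9, 65.4]
tool_rot: [1.501, 2.76, 0.0]
wrist_force: [-0.1, 0.6, -2.4]
opening: 13.9
grip_force: 58.9
```

Request:
send_rows:
  moves:
    - [0, 0, 1, 0, 0, 0, -1]
    - [0, 0, 2, 0, 0, 0, -1]
    - [0, 0, 3, 0, 0, 0, -1]
    - [0, 0, 3, 0, 0, 0, -1]
    - [0, 0, 3, 0, 0, 0, -1]

```text
t: 8.25
position: [560.5, 247.3, 63.6]
tool_rot: [1.501, 2.759, 0.002]
wrist_force: [-2.4, -0.8, 14.6]
opening: 14.0
grip_force: 61.0
```

Request:
send_rows:
  moves:
    - [0, 0, -1, 0, 0, 0, 1]
    - [0, 0, -1, 0, 0, 0, 1]
    - [0, 0, -1, 0, 0, 0, 1]
    - [0, 0, -1, 0, 0, 0, 1]
    - [0, 0, -1, 0, 0, 0, 1]
    - [0, 0, -20, 0, 0, 0, 1]
    - [0, 0, -50, 0, 0, 0, 1]
    - [0, 0, -90, 0, 0, 0, 1]
    - [40, 2, -114, 0, 0, 0, 1]
    - [85, 3, -114, 0, 0, 0, 1]

```text
t: 9.25
position: [518.1, 320.4, 180.0]
tool_rot: [1.505, 2.754, 0.007]
wrist_force: [0.1, 0.7, -0.3]
opening: 85.5
grip_force: 0.0
```

Request:
send_rows:
  moves:
    - [45, 3, 0, 0, 0, 0, 1]
    - [45, 3, 0, 0, 0, 0, 1]
    - [45, 3, 0, 0, 0, 0, 1]
    - [45, 3, 0, 0, 0, 0, 1]
    - [45, 3, 0, 0, 0, 0, 1]

```text
t: 9.75
position: [495.1, 358.1, 176.1]
tool_rot: [1.504, 2.758, -0.001]
wrist_force: [-0.0, -0.2, 0.5]
opening: 85.7
grip_force: 0.0
```

```bash
python3 look.py w5 460,414,101,9 460,414,73,22 460,414,8,38.5 560,246,84,8 560,246,60,13.5
```

```text
[495.1 358.1 176.1] [ 1.504e+00  2.758e+00 -1.000e-03] [-0.23  0.45 -0.66  1.78  0.32  1.02 -0.43] 9.75 85.65795920209301
```

View pics/w5.png

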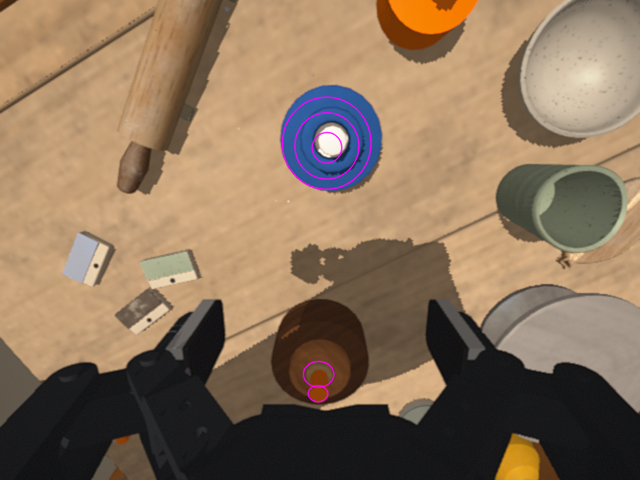

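Roller's grip (317,393) shows at its home height; lid knob at (331,141), about 6 px above the prediction. Fitting it numerically.

```bash
python3 - <<'E'
from h import *
o,c=pickle.load(open("w5.pkl","rb"));f=c["frame"];h=cv2.cvtColor(f,cv2.COLOR_BGR2HSV)
b=((h[...,0]>100)&(h[...,0]<125)&(h[...,1]>120)).astype(np.uint8);b[:70]=0;b[210:]=0;b[:,:260]=0;b[:,400:]=0
w=((h[...,1]<60)&(h[...,2]>140)).astype(np.uint8);w[:115]=0;w[170:]=0;w[:,:305]=0;w[:,360:]=0
for n,m in(("blue",b),("white",w)):
    y,x=np.nonzero(m);print(n,x.min(),x.max(),y.min(),y.max(),x.mean(),y.mean())
for p in((460,414),(462,418),(458,418),(460,418)):
    k=np.r_[circ(c,(*p,101),9,o),circ(c,(*p,73),9,o)];s=np.r_[circ(c,(*p,8),38.5,o),circ(c,(*p,51),38.5,o)]
    print(p,k.min(0).round(1),k.max(0).round(1),s.min(0).round(1),s.max(0).round(1))
E
```

```text
blue 281 380 86 190 330.8659736659737 137.42605682605682
white 317 347 124 157 331.3060453400504 140.24811083123424
(460, 414) [311.7 132. ] [341.2 162.6] [275.   89.9] [377.7 196.6]
(462, 418) [318.  128.1] [347.6 158.8] [280.   86.5] [383.  193.7]
(458, 418) [312.5 124.2] [342.1 155.2] [275.4  83.2] [378.6 190.9]
(460, 418) [315.2 126.2] [344.9 157. ] [277.7  84.8] [380.8 192.3]
```

Request:
send_rows:
  moves:
    - [35, 2, 0, 0, 0, 0, 1]
    - [70, 4, 0, 0, 0, 0, 1]
    - [70, 4, 35, 0, 0, 0, 1]
    - [70, 4, 65, 0, 0, 0, 1]
    - [70, 4, 80, 0, 0, 0, 1]
    - [70, 4, 80, 0, 0, 0, 1]
    - [70, 4, 80, 0, 0, 0, 1]

```text
t: 10.5
position: [460.2, 420.3, 97.2]
tool_rot: [-1.502, -2.759, -0.001]
wrist_force: [-0.6, 0.4, -0.8]
opening: 85.1
grip_force: 0.0
```

```bash
python3 look.py w6 460.6,418.9,101,9 460.6,418.9,73,22
python3 - <<'E'
from h import *
o,c=pickle.load(open("w6.pkl","rb"))
print(tool(o,[460.6-o["position"][0],418.9-o["position"][1],0]))
E
```

```text
[460.2 420.3  97.2] [-1.502e+00 -2.759e+00 -1.000e-03] [-0.37  0.56 -0.62  1.81  0.41  0.9  -0.61] 10.5 85.07450865348311
[-1.39771007e+00 -4.28726601e-01 -6.61501418e-04]
```

View pics/w6.png

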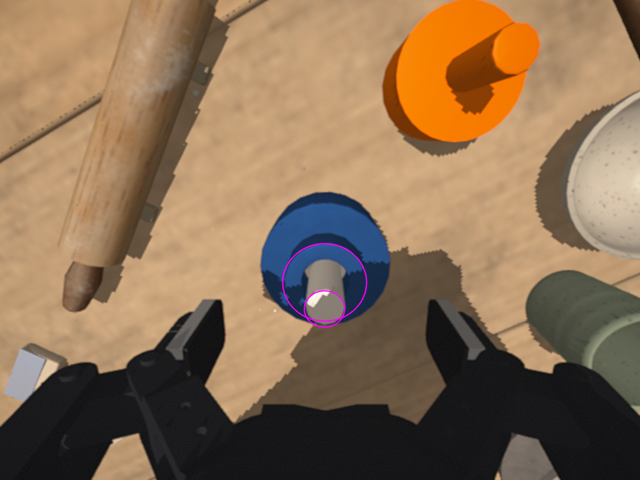

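The overlay lies on the knob (324,307), centred between the fingers.

Request:
send_rows:
  moves:
    - [-1, -0.5, 8, 0, 0, 0, 1]
    - [-1, -0.5, 16, 0, 0, 0, 1]
    - [-1, -0.5, 19, 0, 0, 0, 1]
    - [-1, -0.5, 19, 0, 0, 0, 1]
    - [-1, -0.5, 19, 0, 0, 0, -1]
    - [-1, -0.5, 19, 0, 0, 0, -1]
    - [-1, -0.5, 19, 0, 0, 0, -1]
    - [-1, -0.5, 19, 0, 0, 0, -1]
    - [-1, -0.5, 19, 0, 0, 0, -1]
    - [-1, -0.5, 19, 0, 0, 0, -1]

```text
t: 11.55
position: [459.9, 419.3, 77.6]
tool_rot: [1.501, 2.759, 0.001]
wrist_force: [1.3, 0.4, 2.7]
opening: 16.0
grip_force: 58.4
```

Request:
send_rows:
  moves:
    - [0, 0, 0, 0, 0, 0, -1]
    - [0, 0, 0, 0, 0, 0, -1]
    - [0, 0, 0, 0, 0, 0, -1]
    - [0, 0, 0, 0, 0, 0, -1]

```text
t: 11.95
position: [459.9, 419.3, 77.5]
tool_rot: [1.501, 2.759, 0.001]
wrist_force: [1.1, 0.6, 4.8]
opening: 16.1
grip_force: 58.7
```

Request:
send_rows:
  moves:
    - [0, 0, -10, 0, 0, 0, -1]
    - [0, 0, -30, 0, 0, 0, -1]
    - [0, 0, -55, 0, 0, 0, -1]
    - [0, 0, -80, 0, 0, 0, -1]
    - [0, 0, -100, 0, 0, 0, -1]
    - [0, 0, -112, 0, 0, 0, -1]
    - [-15, -1, -115, 0, 0, 0, -1]
    - [-40, -2, -115, 0, 0, 0, -1]
    - [-70, -4, -115, 0, 0, 0, -1]
    - [-100, -5, -115, 0, 0, 0, -1]

```text
t: 12.95
position: [510.0, 330.4, 191.5]
tool_rot: [-1.501, -2.759, 0.003]
wrist_force: [0.2, -0.2, -4.2]
opening: 15.9
grip_force: 59.0
```

Request:
send_rows:
  moves:
    - [-30, -2, 0, 0, 0, 0, -1]
    - [-60, -3, 0, 0, 0, 0, -1]
    - [-85, -5, 0, 0, 0, 0, -1]
    - [-96, -5, 0, 0, 0, 0, -1]
    - [-99, -5, 0, 0, 0, 0, -1]
    - [-99, -5, 0, 0, 0, 0, -1]
    - [-99, -5, 0, 0, 0, 0, -1]
    - [-99, -5, 0, 0, 0, 0, -1]

```text
t: 13.75
position: [558.8, 247.8, 192.4]
tool_rot: [-1.499, -2.761, -0.0]
wrist_force: [-0.6, 0.2, -4.2]
opening: 16.3
grip_force: 59.0
```

```bash
python3 look.py w7 560,246,46,46 560,246,115,33 560,246,123,38.5
python3 - <<'E'
from h import *
from workcell import viewer
o,c=pickle.load(open("w7.pkl","rb"))
print(o["wrist_force"],tool(o,[559.7-o["position"][0],246.4-o["position"][1],0]))
s=viewer.read_camera("side");im=s["frame"].copy()
draw(im,s,(560,246,46),46,(255,0,255));draw(im,s,(560,246,115),33,(255,0,255))
w=cv2.imread("pics/w7.png")
cv2.imwrite("pics/w7c.png",np.hstack([w[150:450,170:470],cv2.resize(im[130:300,240:410],(300,300))]))
E
```

```text
[558.8 247.8 192.4] [-1.499 -2.761 -0.   ] [-0.03  0.43 -0.63  1.76  0.29  1.05 -0.19] 13.75 16.30754364965072
[-0.58327451  0.21494838 -4.17756046] [-1.67634245e+00 -7.04193798e-03 -7.35139243e-04]
```

View pics/w7c.png

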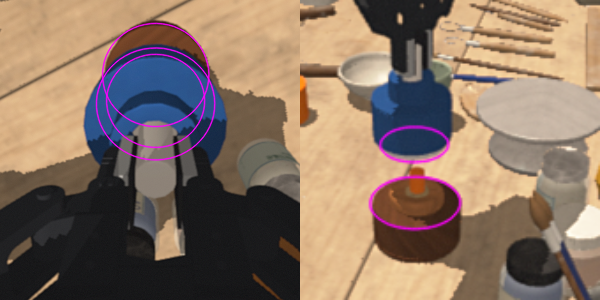

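Lids hang level over the case, aligned with the prediction in both views. Lowering.

Request:
send_rows:
  moves:
    - [-1.7, 0, 4, 0, 0, 0, -1]
    - [-1.7, 0, 14, 0, 0, 0, -1]
    - [-1.7, 0, 26, 0, 0, 0, -1]
    - [-1.7, 0, 38, 0, 0, 0, -1]
    - [-1.7, 0, 46, 0, 0, 0, -1]
    - [-1.7, 0, 50, 0, 0, 0, -1]
    - [-1.7, 0, 50, 0, 0, 0, -1]
    - [-1.7, 0, 50, 0, 0, 0, -1]

```text
t: 14.65
position: [560.6, 245.4, 142.6]
tool_rot: [1.501, 2.76, 0.001]
wrist_force: [0.5, -0.5, -3.7]
opening: 15.9
grip_force: 59.0
```

Request:
send_rows:
  moves:
    - [0.6, 0, 2, 0, 0, 0, -1]
    - [0.6, 0, 4, 0, 0, 0, -1]
    - [0.6, 0, 6, 0, 0, 0, -1]
    - [0.6, 0, 8, 0, 0, 0, -1]
    - [0.6, 0, 10, 0, 0, 0, -1]
    - [0.6, 0, 10, 0, 0, 0, -1]

```text
t: 15.25
position: [559.9, 245.6, 132.0]
tool_rot: [-1.501, -2.759, 0.0]
wrist_force: [-0.1, -0.6, -4.9]
opening: 15.6
grip_force: 59.0
```

Over the neck with no contact force; the rim is at about 54.5 and 8.5 mm remain.

Request:
send_rows:
  moves:
    - [0, 0, 2, 0, 0, 0, -1]
    - [0, 0, 4, 0, 0, 0, -1]
    - [0, 0, 5.5, 0, 0, 0, -1]
    - [0, 0, 6.5, 0, 0, 0, -1]
    - [0, 0, 7.5, 0, 0, 0, -1]
    - [0, 0, 7.5, 0, 0, 0, -1]

```text
t: 15.85
position: [560.0, 245.6, 124.7]
tool_rot: [-1.501, -2.76, 0.0]
wrist_force: [0.1, 0.6, -4.0]
opening: 15.9
grip_force: 59.0
```

Request:
send_rows:
  moves:
    - [0, 0, 0.5, 0, 0, 0, -1]
    - [0, 0, 1, 0, 0, 0, -1]
    - [0, 0, 1.5, 0, 0, 0, -1]
    - [0, 0, 1.5, 0, 0, 0, -1]
    - [0, 0, 1.5, 0, 0, 0, -1]

```text
t: 16.35
position: [560.3, 245.8, 123.6]
tool_rot: [1.501, 2.759, 0.001]
wrist_force: [0.4, 0.3, -0.6]
opening: 15.8
grip_force: 59.5
```

Request:
send_rows:
  moves:
    - [0, 0, 0.4, 0, 0, 0, -1]
    - [0, 0, 0.6, 0, 0, 0, -1]
    - [0, 0, 0.6, 0, 0, 0, -1]

```text
t: 16.65
position: [560.5, 246.0, 123.5]
tool_rot: [1.501, 2.759, 0.001]
wrist_force: [-0.4, -0.1, 7.5]
opening: 15.9
grip_force: 60.3
```

Request:
send_rows:
  moves:
    - [0, 0, -0.5, 0, 0, 0, -1]
    - [0, 0, -0.5, 0, 0, 0, 1]
    - [0, 0, -0.5, 0, 0, 0, 1]
    - [0, 0, -0.5, 0, 0, 0, 1]
    - [0, 0, -0.5, 0, 0, 0, 1]
    - [0, 0, -0.5, 0, 0, 0, 1]
    - [0, 0, -0.5, 0, 0, 0, 1]
    - [0, 0, -0.5, 0, 0, 0, 1]
    - [0, 0, -0.5, 0, 0, 0, 1]

```text
t: 17.55
position: [560.1, 245.7, 123.3]
tool_rot: [1.501, 2.76, 0.0]
wrist_force: [0.2, -0.1, 0.1]
opening: 85.8
grip_force: 0.0
```

```bash
python3 look.py w8 560,246,147,9; python3 - <<'E'
from h import *
o,c=pickle.load(open("w8.pkl","rb"));f=c["frame"];h=cv2.cvtColor(f,cv2.COLOR_BGR2HSV)
b=((h[...,0]>100)&(h[...,0]<125)&(h[...,1]>120)).astype(np.uint8)
n,l,st,ce=cv2.connectedComponentsWithStats(b);i=1+st[1:,4].argmax();print("blue",st[i],ce[i])
y,x=np.nonzero(l==i)
print("widest",x.min(),x.max(),"top",y.min())
for p in((560,245.5),(562,245.5),(560,247.5)):
    s=np.r_[circ(c,(*p,97),38.5,o),circ(c,(*p,54),38.5,o)];k=circ(c,(*p,119),22,o)
    print(p,s.min(0).round(1),s.max(0).round(1),k.min(0).round(1),k.max(0).round(1))
E
```

```text
[560.1 245.7 123.3] [1.501 2.76  0.   ] [-0.06  0.51 -0.6   1.82  0.35  0.93 -0.24] 17.55 85.76883799703624
blue [  255   195   142   142 12962] [325.84601142 260.27372319]
widest 255 396 top 195
(560, 245.5) [251.9 194.2] [397.5 342.8] [277.6 253.6] [371.6 339.2]
(562, 245.5) [255.2 195.9] [400.6 344.5] [281.3 255.9] [375.1 341.2]
(560, 247.5) [253.7 191.4] [399.8 340.2] [279.8 250.1] [374.  336.2]
```

View pics/w8.png

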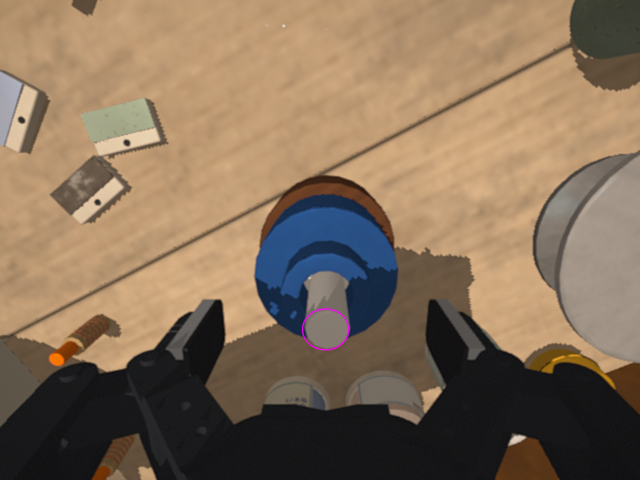

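The knob (326,329) matches its seated position, and the blue lid (255–396) is centred between the fingers. Descending to the collar.

Request:
send_rows:
  moves:
    - [0, 0, 8, 0, 0, 0, 1]
    - [0, 0, 16, 0, 0, 0, 1]
    - [0, 0, 20, 0, 0, 0, 1]
    - [0, 0, 22, 0, 0, 0, 1]
    - [0, 0, 22, 0, 0, 0, 1]

```text
t: 18.1
position: [559.9, 245.7, 100.8]
tool_rot: [-1.501, -2.759, 0.001]
wrist_force: [0.8, 0.9, -0.5]
opening: 85.5
grip_force: 0.0
```

Request:
send_rows:
  moves:
    - [0, 0, 0, 0, 0, 0, -1]
    - [0, 0, 0, 0, 0, 0, -1]
    - [0, 0, 0, 0, 0, 0, -1]
    - [0, 0, 0, 0, 0, 0, -1]
    - [0, 0, 0, 0, 0, 0, -1]
    - [0, 0, 0, 0, 0, 0, -1]
    - [0, 0, 0, 0, 0, 0, -1]

```text
t: 18.8
position: [560.3, 245.9, 102.0]
tool_rot: [1.501, 2.759, 0.001]
wrist_force: [-1.5, -1.3, 8.5]
opening: 42.1
grip_force: 59.5
```

Request:
send_rows:
  moves:
    - [0, 0, -1, 0, 0, 0, -1]
    - [0, 0, -3, 0, 0, 0, -1]
    - [0, 0, -6, 0, 0, 0, -1]
    - [0, 0, -10, 0, 0, 0, -1]
    - [0, 0, -15, 0, 0, 0, -1]
    - [0, 0, -20, 0, 0, 0, -1]
    - [0, 0, -20, 0, 0, 0, -1]

```text
t: 19.5
position: [560.5, 245.9, 122.2]
tool_rot: [1.501, 2.759, 0.002]
wrist_force: [-0.5, -0.1, -0.4]
opening: 42.0
grip_force: 60.8
```

Request:
send_rows:
  moves:
    - [0, 0, -8, 0, 0, 0, -1]
    - [0, 0, -18, 0, 0, 0, -1]
    - [0, 0, -30, 0, 0, 0, -1]
    - [0, 0, -44, 0, 0, 0, -1]
    - [0, 0, -60, 0, 0, 0, -1]
    - [0, 0, -78, 0, 0, 0, -1]
    - [0, 0, -95, 0, 0, 0, -1]
    - [0, 0, -108, 0, 0, 0, -1]
    - [0, 0, -115, 0, 0, 0, -1]
    - [0, 0, -115, 0, 0, 0, -1]

```text
t: 20.5
position: [560.4, 245.9, 237.4]
tool_rot: [1.501, 2.759, 0.002]
wrist_force: [0.1, 0.6, -1.8]
opening: 42.0
grip_force: 60.9
```

Request:
send_rows:
  moves:
    - [0, 0, 0, 0, 0, 0, -1]
    - [0, 0, 0, 0, 0, 0, -1]
    - [0, 0, 0, 0, 0, 0, -1]
    - [0, 0, 0, 0, 0, 0, -1]

```text
t: 20.9
position: [559.9, 245.6, 235.8]
tool_rot: [-1.501, -2.759, 0.001]
wrist_force: [-0.7, 0.7, -1.9]
opening: 42.0
grip_force: 60.9
```

```bash
python3 - <<'E'
from h import *
from workcell import viewer,manip
s=viewer.read_camera("side");im=s["frame"].copy();h=cv2.cvtColor(im,cv2.COLOR_BGR2HSV)
roi=np.zeros(im.shape[:2],bool);roi[60:300,240:380]=1
b=roi&(h[...,0]>100)&(h[...,0]<125)&(h[...,1]>150)
w=roi&(h[...,1]<70)&(h[...,2]>110)
for n,m in(("blue",b),("white",w)):
    k,l,st,ce=cv2.connectedComponentsWithStats(m.astype(np.uint8));print(n,[st[i].tolist() for i in range(1,k) if st[i,4]>60])
def box(z,r):
    q=circ(s,(560,246,z),r);return q.min(0).round(),q.max(0).round()
print("blue rim@189",box(189,38.5),"knob top",box(147,9),"inner rim",box(46,33),"inner top",box(94,33))
print(manip.get_obs()["opening"])
E
```

```text
blue [[280, 130, 47, 53, 1754]]
white [[240, 63, 42, 27, 541], [325, 72, 55, 54, 1773], [240, 92, 28, 42, 838], [288, 128, 11, 22, 72], [261, 159, 31, 29, 444], [340, 174, 40, 70, 1830], [286, 192, 38, 62, 1611], [352, 279, 28, 21, 251]]
blue rim@189 (array([280., 162.]), array([327., 183.])) knob top (array([299., 192.]), array([309., 197.])) inner rim (array([287., 234.]), array([323., 255.])) inner top (array([286., 212.]), array([323., 232.]))
42.02921444752319
```

The blue rim sits 42 mm above the knob, and the inner lid is exactly at its seated outline. Handing in.

```bash
python3 -c "
from workcell import manip
print(manip.finish_job())"
```

```text
the job is handed in; nothing more can be done
None
```

I handed the job in at about 21 s: the roller is home in the case, the inner lid sits fully down on it, and the gripper still holds the blue lid level with its rim about 42 mm above the white knob.

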